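# Vent, unlock and open a vacuum sample carrier

### The arm

A 6-joint arm with a two-finger parallel gripper is mounted at the origin on a cart in front of the work surface, level with it; the furniture and walls round the work are solid. World frame = base frame: x ahead of the robot, y to its left, z up, the work surface at z = 0. Lengths are in m, angles in rad, forces in N, time in s.
With the tool pointing down it reaches from about 0.25 to 0.775 m from the base axis. Payload 4 kg.
Tool frame: the origin (TCP) lies midway between the tips of the shut fingers; the grasp point (between the pads) lies 19 mm behind it; z points along the fingers, y is the line along which they close (so a half turn about z gives the same grasp; the last joint's range is limited). The gripper opens to 94 mm and grips with 3 to 60 N. Pads are 16 mm wide; open, the fingers measure 119 mm over their backs; the gripper's body (75 mm by 177 mm) begins 78 mm behind the grasp point.
Start: joints at [-0.103, 0.087, 1.371, -0, 1.684, -0.103], TCP at [0.55, -0, 0.206] pointing down, gripper open.
Joint ranges: [-3.1, 3.1], [-0.76, 2.03], [0.27, 2.55], [-1.08, 4.22], [0.17, 2.65], [-2.57, 2.57]. Speed limits (rad/s): [2.79, 2.79, 3.14, 3.14, 3.14, 3.14].

### API

Orientations are given as a unit quaternion [x, y, z, w].
In Python, from plant import manip gives the robot as it stands.
- The arm moves only by the tool servo_tool, never from a script. Its argument "moves" is a list of rows, each a list of 6 numbers: the shift along the tool's x, y, z each as a share of 0.1 m, from -1 to 1, then the turn, a rotation vector about the tool's x, y, z each as a share of 180 degrees, from -1 to 1. In form: [[x, y, z, wx, wy, wz], ...]. A call has 1 to 12 rows; each row shifts and turns the commanded pose from where the row before left it, along the tool's axes as they then stand; what a row does not reach is not made up. A row lasts 1/8 s, in which the tool goes at most 62.5 mm and 10.7 degrees, less where a joint would pass 70% of its speed; a pose out of reach is approached as far as the arm can. A call with a number of a shift or a turn outside -1 to 1 is refused whole. A call with a gripper value outside its range is refused whole. "jaw" is the finger opening in mm, from 0 to 94, set as the call begins (left out, the last holds). The fingers move at their own pace and stop on an object; "squeeze" is the grip in N (left out, the last holds). Time passes only in rows, so rows that do not move let the fingers close. It gives the time, the measured TCP pose, the force, the opening and the grip force at its end, in the units of the state.
- manip.get_obs(): the state, without advancing time (a new reading comes with each control period).
- manip.camera(name): name is "scene" or "side" or "wrist"; returns a dict with "image" (384x512x3 uint8, blue, green, red), "z_map" (384x512 float32, m along the optical axis (not along the pixel's ray), 0 where there is no reading), "K" (3x3 intrinsics, pixels), "distortion" ([k1, k2, p1, p2, k3] as OpenCV has them; the pictures are not rectified), "rvec" (rotation vector, rad) and "tvec" (3), from world to camera coordinates, as OpenCV has them; the wrist camera has in their place "hand_eye" (4x4, takes a point from camera to tool coordinates, whose origin is the TCP and whose axes are the flange's). Camera axes: x right, y down, z forward; pixel columns grow to the right and rows downward; lengths in m; the calibration is good to about 2 mm. A picture is of the moment at which its call begins: read the wrist's pose just before it.
- manip.job_done(): hands the job in; it is judged then, once.
Trained networks look in the newest picture that a camera, given by its name, has taken for a name from the list of things; names that differ only in an ending like _2 or _b are one class to them, and where a whole thing is asked for, a point or a joint stands for the part that bears it (a point fixed in the world has none). Each returns a list of dicts, best first, with "p" (0 to 1); they miss things now and then, are a little off and sometimes report something else, mostly with a low value. They report only what shows in the picture. A call takes as long as a camera call.
- manip.masks_of(camera, label): "region" (384x512 bool, what is visible of it) and "uv" ([column, row] in pixels, amid what is visible of it).
The state is a dict: "t": time; "joint_pos": joint angles; "dq": joint speeds; "tau": joint torques, N m; "eef_pos": TCP position; "tool_rot": TCP orientation; "wrist_force": force on the tool from outside, world axes, zero at the start; "ft_torque": the same for the moment, N m; "width": finger opening in m; "grasp_force": force on a finger pad.
Only numpy, scipy, OpenCV 4.12 (cv2) and the standard library are available. Lean on these libraries where they do the work, as an engineer would, in place of code of your own. Each camera call takes 0.05 s, during which the arm holds its last target. There are 200 camera calls.

### The job

Open the vacuum carrier on the worktop: let air in by turning the blue vent handle clockwise all the way to its stop, which frees the red lock handle, then turn that clockwise all the way to its stop too; do not force the lock while the vent still blocks it. Lift the lid gently by its steel bar until it stands well open, about 65 degrees, and let go. Leave the loose things round the carrier where they are.

Things in the scene. Friction and masses are not known exactly. Their poses are not given: they have to be found in the camera images.
- carrier: Aluminium vacuum chamber, 256 (x) x 210 (y) x 95 mm high, fixed. Origin on the worktop, 131 mm behind its front edge; x from its front (robot side) to its back, y to its left, z up; turned up to 0.25 rad about z. Front 105 mm: sloping grey panel with two handles; behind it the flat lid (top at z = 95 mm) with a round window. Fittings stick out 29 mm at the left, 24 mm at the right.
- vent_grip (a point): Blue vent handle, left: a bar 60 long, 14 thick, standing 19 to 51 mm off the panel. The point is on its turning axis (the panel's normal), 42 mm off the panel. At joint 0 the bar lies level across the panel, white mark pointing left; at 1.5 about up and down the slope, mark up. Grip it across the 14 mm, fingers along the panel's normal (tool tilted 30 degrees).
- lock_grip (a point): Red lock handle, right: the same bar, the point again on its turning axis (the panel's normal), 42 mm off the panel. At joint 0 the bar lies straight up and down the slope, white mark up-slope; at 1.5 about level across the panel, mark pointing right. Its disc holds down a steel strap on the lid's front edge until it is at its stop.
- lid_handle (a point): Middle of the lid's bar handle: round steel bar, 10 mm diameter, 76 mm long along the carrier's y, axis 32 mm above the lid's top, a post at each end; moves with the lid. Lid shut: at (2, 0, 127) mm in carrier axes. The lid's front edge is 27 mm in front of it.
- lid_hinge (a point): Point on the lid's hinge axis, which runs along the carrier's y at (118, 0, 88) mm in carrier axes, at the back.
- vent (a joint): Angle of the vent handle, 0 (closed) to 1.5 (open, at its stop); grows clockwise as seen from the robot, facing the panel. It begins between 0 and 0.15. Friction only (0.15 N m), stays where it is left.
- lock (a joint): Lock handle angle, 0 (locked) to 1.5 (unlocked, at its stop); grows clockwise as seen from the robot, facing the panel. Blocked, but for 0.1 rad of play, until the vent is at its stop (above about 1.42); then it turns freely and holds the vent there. Friction only (0.15 N m), stays where it is left.
- lid (a joint): Lid angle, 0 shut to 1.35 at its stop; the front edge rises about the hinge at the back. Stiff friction hinge (0.55 N m; 8 to 10 N at the bar with the lid's weight): the lid stays at any angle where it is let go. Held shut, but for a few mm of play, until the lock is at its stop.
- wafer_case: Loose bystander: flat white wafer box, 59 x 59 x 14 mm, to the left of the carrier. Origin at the centre of its underside.
- lens_can: Loose bystander: white can with a black cap, 39 mm diameter, 67 mm high, to the left of the carrier near its back. Origin at the centre of its underside.
- eye_loupe: Loose bystander: loupe with a black ring on a clear foot, 41 mm diameter, 42 mm high, to the right of the carrier. Origin at the centre of its underside.
- sample_pot: Loose bystander: white lidded pot, 47 mm diameter, 43 mm high, to the right of the panel. Origin at the centre of its underside.
- tweezers: Loose bystander: steel tweezers, 14 x 136 x 10 mm, lying crosswise in front of the carrier. Origin at the centre of its underside.
- panel_centre (a point): Centre of the grey panel's surface, at (-78, 0, 64.5) mm in carrier axes. The panel slopes 30 degrees, low at the front: outward normal (-0.5, 0, 0.866), up-slope (0.866, 0, 0.5) in carrier axes. On it two 104 mm discs (tops 12 mm off it), 90 mm apart, interlock by a scallop cut in each rim: the right one (lock) cannot turn until the left one (vent) is at its stop.

How it is judged:
By the outcome, as a careful person would: the job done as asked, in the order asked, and still so for the second after the job is handed in, with the robot touching nothing.
It also fails if it takes over 61 s, if anything falls off the work surface, if the arm or the gripper's body presses on something with over 40 N, if the wrist force passes 120 N, or if a joint passes its speed limit or range.

## Working session

There is one attempt and no reset: what is moved stays moved. The work goes in short steps, Python scripts to look and compute and a tool call to move; the robot and the scene stay as the last step left them, time stands still between calls to the robot, and variables do not carry over. Pictures are saved under pics/ and viewed, at most 10 in all, crops included, and the job is handed in when it is done.

Besides the shell and the picture viewer there is one more tool, called after "Call:" by a JSON object that holds its "name" and its "arguments", one argument or row to a line. servo_tool: Moves the arm, as the interface text tells. Shift numbers are shares of 0.1 m and turn numbers shares of 180 degrees, none past 1 either way. Its arguments: {"type":"object","properties":{"moves":{"type":"array"},"jaw":{"type":"number"},"squeeze":{"type":"number"}},"required":["moves"]}

```bash
mkdir -p pics && cat > h.py <<'E'
import numpy as np, cv2
from scipy.spatial.transform import Rotation as R
from plant import manip
def world(c,uv,z):
    p=cv2.undistortPoints(np.array(uv,float).reshape(-1,1,2),c["K"],np.array(c["distortion"])).reshape(-1,2)
    P=np.c_[p,np.ones(len(p))]*np.array(z).reshape(-1,1)
    if "hand_eye" in c:
        o=c["obs"];Q=P@c["hand_eye"][:3,:3].T+c["hand_eye"][:3,3]
        return R.from_quat(o["tool_rot"]).apply(Q)+o["eef_pos"]
    return (P-np.ravel(c["tvec"]))@cv2.Rodrigues(np.array(c["rvec"]))[0]
def cam(n):
    o=manip.get_obs();c=manip.camera(n);c["obs"]=o;return c
def cloud(c,m):
    m=m&(c["z_map"]>0);v,u=np.nonzero(m);return world(c,np.c_[u,v],c["z_map"][v,u])
E
cat > a.py <<'E'
from h import *
ims=[]
for n in ["scene","side","wrist"]:
    c=cam(n);ims.append(c["image"])
    np.savez(f"{n}.npz",**{k:c[k] for k in c if k!="obs"})
    for l in ["carrier","vent_grip","lock_grip","lid_handle","wafer_case","lens_can","eye_loupe","sample_pot","tweezers"]:
        for d in manip.masks_of(n,l)[:1]:
            P=cloud(c,d["region"]);
            print(n,l,round(d["p"],2),np.round(d["uv"]),len(P),np.round(np.median(P,0),3) if len(P) else"",np.round(np.percentile(P,[2,98],axis=0),3).tolist() if len(P) else "")
cv2.imwrite("pics/scene.png",ims[0]);cv2.imwrite("pics/side.png",ims[1]);cv2.imwrite("pics/wrist.png",ims[2])
print(manip.get_obs())
E
python3 a.py
```

```text
scene carrier 0.77 [258. 201.] 7266 [ 0.563 -0.006  0.085] [[0.459, -0.088, 0.006], [0.705, 0.134, 0.115]]
scene vent_grip 0.72 [222. 196.] 858 [0.509 0.088 0.077] [[0.481, 0.046, 0.05], [0.559, 0.138, 0.109]]
scene lock_grip 0.98 [244. 216.] 1031 [ 0.497 -0.004  0.082] [[0.465, -0.044, 0.05], [0.548, 0.037, 0.117]]
scene lid_handle 0.76 [274. 179.] 2720 [0.641 0.005 0.094] [[0.561, -0.083, 0.082], [0.721, 0.124, 0.13]]
scene lens_can 0.32 [271. 258.] 398 [ 0.464 -0.118  0.039] [[0.451, -0.133, 0.004], [0.49, -0.094, 0.044]]
scene eye_loupe 0.71 [290. 239.] 306 [ 0.548 -0.126  0.032] [[0.535, -0.139, 0.001], [0.571, -0.106, 0.042]]
scene sample_pot 0.75 [221. 196.] 896 [0.509 0.088 0.077] [[0.481, 0.044, 0.047], [0.562, 0.14, 0.109]]
scene tweezers 0.4 [193. 225.] 57 [0.451 0.122 0.004] [[0.436, 0.094, -0.003], [0.458, 0.157, 0.01]]
side carrier 0.61 [255. 228.] 11620 [0.559 0.116 0.07 ] [[0.462, -0.032, 0.002], [0.721, 0.16, 0.108]]
side vent_grip 0.77 [279. 232.] 1778 [0.515 0.108 0.076] [[0.484, 0.051, 0.051], [0.559, 0.143, 0.109]]
side lock_grip 0.91 [302. 205.] 1413 [0.5   0.01
[... 1519 characters left out ...]
1]]
{'t': 1.5, 'joint_pos': array([-1.03114892e-01,  8.71842148e-02,  1.37071909e+00, -1.12658204e-05,
        1.68361402e+00, -1.03072113e-01]), 'dq': array([-0.00160289,  0.00061243,  0.00030964, -0.0010496 , -0.00278247,
        0.00209493]), 'tau': array([ 5.65196697e-04, -3.40024638e+01, -3.02590764e+01,  7.18478858e-02,
        2.37754447e-02,  4.24876100e-05]), 'eef_pos': array([ 5.50004843e-01, -1.72568876e-05,  2.05504817e-01]), 'tool_rot': array([7.07122354e-01, 7.07091207e-01, 1.94083063e-05, 3.27637565e-05]), 'wrist_force': array([ 0.75192033, -1.49742784, -0.0271748 ]), 'ft_torque': array([-0.0304949 ,  0.00785744, -0.01096811]), 'grasp_force': 0.0, 'width': 0.09413684859112914}
```

```bash
cat > b.py <<'E'
from h import *
import sys
def bars(n="wrist"):
    c=cam(n);P=cloud(c,np.ones((384,512),bool));return P
if __name__=="__main__":
    P=bars()
    B=P[(P[:,2]>.122)&(P[:,2]<.14)&(P[:,0]>.55)]
    def ln(B):
        m=np.median(B[:,:2],0);k=np.linalg.norm(B[:,:2]-m,axis=1)<.06;B=B[k]
        w,v=np.linalg.eigh(np.cov(B[:,:2].T));d=v[:,1];t=(B[:,:2]-B[:,:2].mean(0))@d
        return B[:,:2].mean(0)+d*(np.percentile(t,1)+np.percentile(t,99))/2,d,np.ptp(t),B[:,2].max(),len(B)
    m,d,L,z,N=ln(B);d*=np.sign(d[1]);yaw=np.arctan2(-d[0],d[1])
    print("bar",m,"yaw",yaw,L,z,N)
    o=m-.002*np.array([np.cos(yaw),np.sin(yaw)]);print("origin",o)
    Rz=R.from_euler("z",yaw)
    Q=Rz.inv().apply(P-[*o,0])
    top=Q[(abs(Q[:,2]-.095)<.004)&(abs(Q[:,1])<.11)&(abs(Q[:,0])<.14)]
    print("lid y range",np.percentile(top[:,1],[.5,99.5]),np.percentile(top[:,0],[.5,99.5]),"z",np.median(top[:,2]))
    q=Q-[-.078,0,.0645];h=q@[-.5,0,.866];s=q@[.866,0,.5]
    for nm,y0 in (("vent",.045),("lock",-.045)):
        k=(h>.046)&(h<.056)&(abs(s)<.04)&(abs(q[:,1]-y0)<.04)
        X=np.c_[s[k],q[k,1]];w,v=np.linalg.eigh(np.cov(X.T));e=v[:,1];t=(X-X.mean(0))@e
        print(nm,k.sum(),"mid s,y",X.mean(0)+e*(t.max()+t.min())/2,"dir(s,y)",e,"len",np.ptp(t),"h",np.percentile(h[k],[50,95]))
    print(manip.get_obs()["t"])
E
python3 b.py
```

```text
bar [0.59920478 0.03620692] yaw -0.1759504278335314 0.08482778147236718 0.13477427752131085 1178
origin [0.59723566 0.03655701]
lid y range [-0.10273774  0.10344479] [-0.08943011  0.12371364] z 0.09547941405476991
vent 1027 mid s,y [0.00371806 0.04441122] dir(s,y) [0.06516734 0.99787435] len 0.06007236661776366 h [0.05047802 0.05206737]
lock 739 mid s,y [ 0.00212424 -0.04409306] dir(s,y) [-0.99995593  0.00938792] len 0.05896438637589446 h [0.05065237 0.05203465]
1.55
```

View pics/wrist.png

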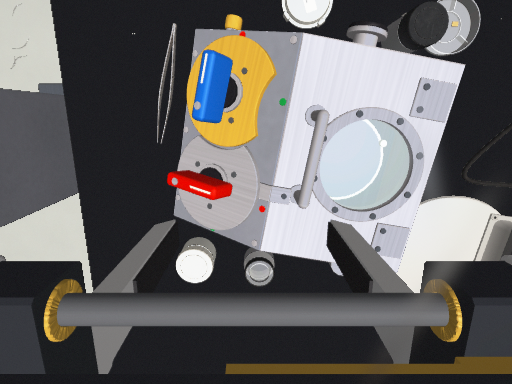

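View pics/scene.png

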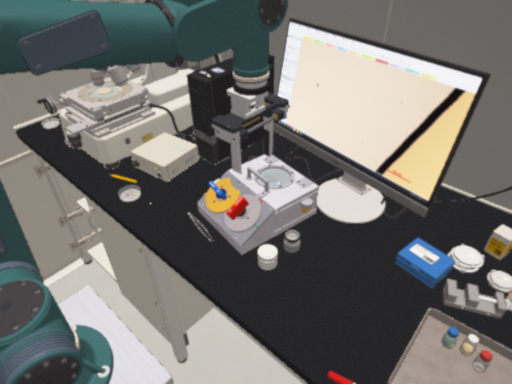

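The wrist picture shows the blue vent handle at about (212,87), the red lock at (200,184), the lid bar at (314,158), tweezers at (168,85), and the pot and loupe at (196,260) and (259,267). The scene picture agrees. Fit: yaw -0.176, origin (0.597, 0.037), vent at about 0.065 rad; heights and lengths match those given.

```bash
cat > p.py <<'E'
from h import *
import sys
yaw=-.176;O=np.array([.5972,.0366,0]);C=R.from_euler("z",yaw)
n=np.array([-.5,0,.866]);s=np.array([.866,0,.5]);Y=np.array([0,1.,0]);pc=np.array([-.078,0,.0645])
def rot(z,y): return C*R.from_matrix(np.c_[np.cross(y,z),y,z])
def panel(y,sv,ang,h): # tool y = s turned clockwise by ang
    return O+C.apply(pc+Y*y+s*sv+n*(h-.019)), rot(-n,s*np.cos(ang)-Y*np.sin(ang))
def lidp(th,tilt=0,off=.019,up=0):
    p=np.array([.118,0,.088])+R.from_euler("y",th).apply([-.116,0,.039])
    Rt=C*R.from_euler("y",tilt)*R.from_matrix(np.array([[0,1,0],[1,0,0],[0,0,-1.]]))
    return O+C.apply(p)+Rt.apply([0,0,off-up]),Rt
def plan(t,o=None):
    o=o or manip.get_obs();p,Rt=t;R0=R.from_quat(o["tool_rot"])
    print("turn",np.round((R0.inv()*Rt).as_rotvec()/np.pi,4),"shift after",np.round(Rt.inv().apply(p-o["eef_pos"])/.1,3),"before",np.round(R0.inv().apply(p-o["eef_pos"])/.1,3))
def st():
    o=manip.get_obs();print({k:np.round(o[k],3).tolist() for k in ["t","joint_pos","eef_pos","wrist_force","ft_torque","width","grasp_force"]})
E
python3 -c "
from p import *
plan(panel(.0445,.003,.065,.122));plan(panel(.0445,.003,.065,.042))"
```

```text
turn [-0.1668 -0.0093  0.075 ] shift after [ 8.210e-01 -1.059e+00  1.000e-03] before [ 1.026 -0.7    0.503]
turn [-0.1668 -0.0093  0.075 ] shift after [ 0.821 -1.059  0.801] before [ 0.956 -0.306  1.196]
```

Call:
{"name": "servo_tool", "arguments": {
  "moves": [
    [0,0,0,-0.0417,-0.0023,0.0188],
    [0,0,0,-0.0417,-0.0023,0.0188],
    [0,0,0,-0.0417,-0.0023,0.0188],
    [0,0,0,-0.0417,-0.0023,0.0188],
    [0.205,-0.265,0,0,0,0],
    [0.205,-0.265,0,0,0,0],
    [0.205,-0.265,0,0,0,0],
    [0.205,-0.265,0,0,0,0],
    [0,0,0,0,0,0],
    [0,0,0,0,0,0]
  ],
  "jaw": 50,
  "squeeze": 30
}}

```text
t: 2.8
eef_pos: [0.4806, 0.1024, 0.1561]
tool_rot: [0.76, 0.596, 0.173, 0.193]
wrist_force: [0.3, -0.1, 0.4]
width: 0.0502
grasp_force: 0.0
```

```bash
python3 -c "
from p import *
st();plan(panel(.0445,.003,.065,.042));plan(panel(.0445,.003,.065,.122))
c=cam('wrist');cv2.imwrite('pics/w2.png',c['image'])"
```

```text
{'t': 2.8, 'joint_pos': [0.239, -0.383, 1.971, -0.231, 1.077, 0.541], 'eef_pos': [0.481, 0.102, 0.156], 'wrist_force': [0.273, -0.128, 0.361], 'ft_torque': [0.009, 0.244, -0.018], 'width': 0.05, 'grasp_force': 0.0}
turn [ 0.0004 -0.0001 -0.0002] shift after [ 0.001 -0.009  0.805] before [ 0.001 -0.01   0.805]
turn [ 0.0004 -0.0001 -0.0002] shift after [ 0.001 -0.009  0.005] before [ 0.001 -0.009  0.005]
```

View pics/w2.png

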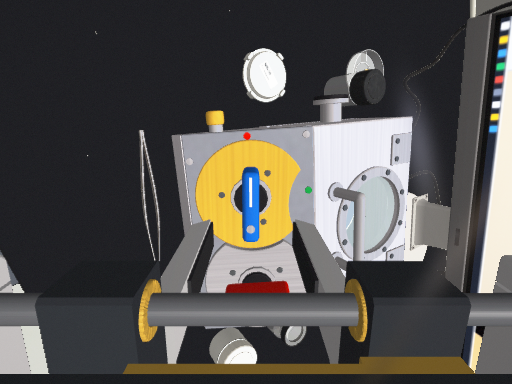

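The blue bar (250,205) is upright in the picture, so it is square to the fingers and midway between them. The mark points left, as expected. Descending and gripping.

Call:
{"name": "servo_tool", "arguments": {
  "moves": [
    [0,0,0.2,0,0,0],
    [0,0,0.2,0,0,0],
    [0,0,0.2,0,0,0],
    [0,0,0.2,0,0,0],
    [0,0,0,0,0,0]
  ]
}}

```text
t: 3.48
eef_pos: [0.5193, 0.0942, 0.0847]
tool_rot: [0.761, 0.595, 0.171, 0.192]
wrist_force: [-0.6, -0.1, 0.5]
width: 0.0501
grasp_force: 0.0
```

Call:
{"name": "servo_tool", "arguments": {
  "moves": [
    [0,0,0,0,0,0],
    [0,0,0,0,0,0],
    [0,0,0,0,0,0],
    [0,0,0,0,0,0],
    [0,0,0,0,0,0]
  ],
  "jaw": 0
}}

```text
t: 4.1
eef_pos: [0.5186, 0.096, 0.0859]
tool_rot: [0.761, 0.596, 0.172, 0.192]
wrist_force: [-5.5, 0.8, 3.9]
width: 0.0137
grasp_force: 30.0
```

```bash
python3 -c "
from p import *
st();plan(panel(.0445,.003,.065,.042))"
```

```text
{'t': 4.1, 'joint_pos': [0.196, -0.236, 2.009, -0.235, 0.889, 0.542], 'eef_pos': [0.519, 0.096, 0.086], 'wrist_force': [-5.484, 0.76, 3.928], 'ft_torque': [0.13, 0.806, 0.062], 'width': 0.014, 'grasp_force': 30.001}
turn [-0.0005 -0.     -0.0002] shift after [-0.001  0.008  0.004] before [-0.001  0.008  0.004]
```

Call:
{"name": "servo_tool", "arguments": {
  "moves": [
    [0,0,0,0,0,0.03],
    [0,0,0,0,0,0.04],
    [0,0,0,0,0,0.04],
    [0,0,0,0,0,0.04],
    [0,0,0,0,0,0.04],
    [0,0,0,0,0,0.04],
    [0,0,0,0,0,0.04],
    [0,0,0,0,0,0.04],
    [0,0,0,0,0,0.04],
    [0,0,0,0,0,0.04],
    [0,0,0,0,0,0.02],
    [0,0,0,0,0,0]
  ]
}}

```text
t: 5.6
eef_pos: [0.519, 0.0954, 0.0862]
tool_rot: [0.966, 0.02, 0.254, 0.051]
wrist_force: [-5.4, -1.2, 3.9]
width: 0.0135
grasp_force: 30.0
```

```bash
python3 -c "
from p import *
st();plan(panel(.0445,.003,1.5,.042))"
```

```text
{'t': 5.6, 'joint_pos': [0.195, -0.236, 2.009, -0.237, 0.889, 1.83], 'eef_pos': [0.519, 0.095, 0.086], 'wrist_force': [-5.366, -1.165, 3.877], 'ft_torque': [-0.046, 0.732, -0.258], 'width': 0.014, 'grasp_force': 30.006}
turn [0.0002 0.0002 0.0467] shift after [ 0.002 -0.003  0.004] before [ 0.002 -0.003  0.004]
```

Call:
{"name": "servo_tool", "arguments": {
  "moves": [
    [0,0,0,0,0,0.025],
    [0,0,0,0,0,0.02],
    [0,0,0,0,0,0.01],
    [0,0,0,0,0,0],
    [0,0,0,0,0,0]
  ]
}}

```text
t: 6.22
eef_pos: [0.519, 0.0953, 0.0862]
tool_rot: [0.964, -0.062, 0.257, 0.029]
wrist_force: [-5.2, -0.5, 4.3]
width: 0.0139
grasp_force: 30.2
```

```bash
python3 -c "
from p import *
st();plan(panel(.0445,.003,1.5,.042))"
```

```text
{'t': 6.225, 'joint_pos': [0.196, -0.236, 2.009, -0.237, 0.889, 2.0], 'eef_pos': [0.519, 0.095, 0.086], 'wrist_force': [-5.23, -0.532, 4.258], 'ft_torque': [-0.352, 0.782, 0.251], 'width': 0.014, 'grasp_force': 30.246}
turn [ 0.0004  0.0001 -0.0074] shift after [ 0.002 -0.004  0.005] before [ 0.002 -0.004  0.005]
```

Call:
{"name": "servo_tool", "arguments": {
  "moves": [
    [0,0,0,0,0,0],
    [0,0,0,0,0,0],
    [0,0,0,0,0,0],
    [0,0,-0.2,0,0,0],
    [0,0,-0.2,0,0,0],
    [0,0,-0.2,0,0,0],
    [0,0,-0.2,0,0,0],
    [0,0,0,0,0,0]
  ],
  "jaw": 46
}}

```text
t: 7.22
eef_pos: [0.4809, 0.1031, 0.1574]
tool_rot: [0.963, -0.063, 0.259, 0.028]
wrist_force: [-0.6, 0.0, -0.2]
width: 0.0459
grasp_force: 0.0
```

```bash
cat > meas.py <<'E'
from p import *
st();c=cam('wrist');P=cloud(c,np.ones((384,512),bool));Q=C.inv().apply(P-O)
q=Q-pc;h=q@n;sv=q@s
for nm,y0 in (("vent",.0445),("lock",-.0445)):
    k=(h>.046)&(h<.056)&(abs(sv)<.04)&(abs(q[:,1]-y0)<.04)
    X=np.c_[sv[k],q[k,1]];w,v=np.linalg.eigh(np.cov(X.T));e=v[:,1];t=(X-X.mean(0))@e
    print(nm,k.sum(),X.mean(0)+e*(t.max()+t.min())/2,e,np.ptp(t))
E
python3 meas.py; python3 -c "
from p import *
plan(panel(-.0445,.003,-np.pi/2,.122))"
```

```text
{'t': 7.225, 'joint_pos': [0.24, -0.384, 1.971, -0.231, 1.076, 2.003], 'eef_pos': [0.481, 0.103, 0.157], 'wrist_force': [-0.618, 0.018, -0.162], 'ft_torque': [0.13, 0.29, -0.031], 'width': 0.046, 'grasp_force': 0.0}
vent 1157 [0.00211157 0.04447436] [-0.99752507 -0.07031172] 0.05877370638749585
lock 1180 [ 0.00180852 -0.0441334 ] [-0.99998501  0.00547462] 0.058881965198054054
turn [ 8.000e-04 -4.000e-04 -9.859e-01] shift after [ 0.006 -0.892  0.004] before [-0.045  0.891  0.004]
```

Vent reads 1.50 rad, at its stop. Now over to the lock.

Call:
{"name": "servo_tool", "arguments": {
  "moves": [
    [-0.015,0.297,0,0,0,0],
    [-0.015,0.297,0,0,0,0],
    [-0.015,0.297,0,0,0,0],
    [0,0,0,0,0,-0.055],
    [0,0,0,0,0,-0.055],
    [0,0,0,0,0,-0.055],
    [0,0,0,0,0,-0.055],
    [0,0,0,0,0,-0.055],
    [0,0,0,0,0,-0.055],
    [0,0,0,0,0,-0.055],
    [0,0,0,0,0,-0.055],
    [0,0,0,0,0,-0.055]
  ]
}}

```text
t: 8.78
eef_pos: [0.4636, 0.0147, 0.1533]
tool_rot: [0.73, 0.633, 0.162, 0.2]
wrist_force: [-0.1, -0.5, 0.2]
width: 0.0461
grasp_force: 0.0
```

Call:
{"name": "servo_tool", "arguments": {
  "moves": [
    [0,0,0,0,0,-0.055],
    [0,0,0,0,0,-0.055],
    [0,0,0,0,0,-0.055],
    [0,0,0,0,0,-0.055],
    [0,0,0,0,0,-0.055],
    [0,0,0,0,0,-0.055],
    [0,0,0,0,0,-0.055],
    [0,0,0,0,0,-0.055],
    [0,0,0,0,0,-0.05],
    [0,0,0,0,0,0],
    [0,0,0,0,0,0]
  ]
}}

```text
t: 10.15
eef_pos: [0.4637, 0.0148, 0.1541]
tool_rot: [0.087, 0.962, -0.022, 0.257]
wrist_force: [0.2, 0.2, -0.6]
width: 0.0458
grasp_force: 0.0
```

```bash
python3 -c "
from p import *
st();plan(panel(-.0445,.002,-np.pi/2,.042))"
```

```text
{'t': 10.15, 'joint_pos': [-0.038, -0.492, 2.042, -0.078, 1.075, -1.409], 'eef_pos': [0.464, 0.015, 0.154], 'wrist_force': [0.199, 0.22, -0.647], 'ft_torque': [0.074, 0.133, -0.029], 'width': 0.046, 'grasp_force': 0.0}
turn [-0.0001 -0.0004 -0.0017] shift after [-0.002  0.004  0.794] before [-0.003  0.004  0.794]
```

Call:
{"name": "servo_tool", "arguments": {
  "moves": [
    [0,0,0.2,0,0,0],
    [0,0,0.2,0,0,0],
    [0,0,0.2,0,0,0],
    [0,0,0.195,0,0,0],
    [0,0,0,0,0,0]
  ]
}}

```text
t: 10.78
eef_pos: [0.502, 0.0078, 0.0839]
tool_rot: [0.087, 0.963, -0.022, 0.256]
wrist_force: [-0.5, -0.8, -0.6]
width: 0.0456
grasp_force: 0.0
```

Call:
{"name": "servo_tool", "arguments": {
  "moves": [
    [0,0,0,0,0,0],
    [0,0,0,0,0,0],
    [0,0,0,0,0,0],
    [0,0,0,0,0,0],
    [0,0,0,0,0,0]
  ],
  "jaw": 0
}}

```text
t: 11.4
eef_pos: [0.5031, 0.0067, 0.087]
tool_rot: [0.086, 0.962, -0.024, 0.258]
wrist_force: [-3.6, -4.6, 2.6]
width: 0.0138
grasp_force: 30.0
```

```bash
python3 -c "
from p import *
st();plan(panel(-.0445,.002,1.5-np.pi/2,.042))"
```

```text
{'t': 11.4, 'joint_pos': [-0.055, -0.333, 2.08, -0.082, 0.876, -1.412], 'eef_pos': [0.503, 0.007, 0.087], 'wrist_force': [-3.644, -4.583, 2.567], 'ft_torque': [-0.547, 0.385, -0.304], 'width': 0.014, 'grasp_force': 30.002}
turn [-4.000e-04  9.000e-04  4.768e-01] shift after [ 0.015 -0.01   0.012] before [0.011 0.014 0.012]
```

Call:
{"name": "servo_tool", "arguments": {
  "moves": [
    [0,0,0,0,0,0.03],
    [0,0,0,0,0,0.04],
    [0,0,0,0,0,0.045],
    [0,0,0,0,0,0.045],
    [0,0,0,0,0,0.045],
    [0,0,0,0,0,0.045],
    [0,0,0,0,0,0.045],
    [0,0,0,0,0,0.045],
    [0,0,0,0,0,0.045],
    [0,0,0,0,0,0.045],
    [0,0,0,0,0,0.02],
    [0,0,0,0,0,0]
  ]
}}

```text
t: 12.9
eef_pos: [0.5023, 0.006, 0.0866]
tool_rot: [0.691, 0.675, 0.149, 0.212]
wrist_force: [-5.3, -6.5, 4.7]
width: 0.0135
grasp_force: 30.0
```

```bash
python3 -c "
from p import *
st();plan(panel(-.0445,.002,1.5-np.pi/2,.042))"
```

```text
{'t': 12.9, 'joint_pos': [-0.056, -0.334, 2.08, -0.083, 0.877, 0.003], 'eef_pos': [0.502, 0.006, 0.087], 'wrist_force': [-5.311, -6.532, 4.666], 'ft_torque': [-0.957, 0.737, -0.68], 'width': 0.014, 'grasp_force': 30.006}
turn [-0.0003  0.0013  0.0267] shift after [ 0.022 -0.002  0.012] before [ 0.022 -0.     0.012]
```

Call:
{"name": "servo_tool", "arguments": {
  "moves": [
    [0,0,0,0,0,0.02],
    [0,0,0,0,0,0.015],
    [0,0,0,0,0,0],
    [0,0,0,0,0,0]
  ]
}}

```text
t: 13.4
eef_pos: [0.5022, 0.006, 0.0866]
tool_rot: [0.726, 0.637, 0.16, 0.203]
wrist_force: [-6.3, -6.2, 4.4]
width: 0.0141
grasp_force: 30.3
```

```bash
python3 -c "
from p import *
st();plan(panel(-.0445,.002,1.5-np.pi/2,.042))"
```

```text
{'t': 13.4, 'joint_pos': [-0.056, -0.334, 2.08, -0.084, 0.878, 0.111], 'eef_pos': [0.502, 0.006, 0.087], 'wrist_force': [-6.256, -6.192, 4.364], 'ft_torque': [-1.194, 0.811, -0.219], 'width': 0.014, 'grasp_force': 30.253}
turn [-0.0003  0.0014 -0.0075] shift after [ 0.023 -0.001  0.012] before [ 0.023 -0.002  0.012]
```

Torque rose at the end, so the lock is at its stop. Releasing, backing off and measuring.

Call:
{"name": "servo_tool", "arguments": {
  "moves": [
    [0,0,0,0,0,0],
    [0,0,0,0,0,0],
    [0,0,0,0,0,0],
    [0,0,-0.25,0,0,0],
    [0,0,-0.3,0,0,0],
    [0,0,-0.3,0,0,0],
    [0,0,-0.25,0,0,0],
    [0,0,0,0,0,0]
  ],
  "jaw": 46
}}

```text
t: 14.4
eef_pos: [0.4499, 0.0178, 0.1842]
tool_rot: [0.726, 0.636, 0.164, 0.204]
wrist_force: [-1.0, 0.1, 0.1]
width: 0.0461
grasp_force: 0.0
```

```bash
cat >> meas.py <<'E'
B=Q[(Q[:,2]>.122)&(Q[:,2]<.14)&(abs(Q[:,0])<.03)&(abs(Q[:,1])<.06)]
if len(B)>30: print("bar",len(B),np.percentile(B,[3,50,97],axis=0).round(4).tolist())
plan(lidp(0,0,.014,.07));plan(lidp(0,0,.014))
cv2.imwrite("pics/w3.png",c["image"])
E
python3 meas.py
```

```text
{'t': 14.4, 'joint_pos': [-0.03, -0.547, 2.016, -0.079, 1.15, 0.115], 'eef_pos': [0.45, 0.018, 0.184], 'wrist_force': [-1.002, 0.132, 0.128], 'ft_torque': [0.049, 0.287, -0.011], 'width': 0.046, 'grasp_force': 0.0}
vent 1195 [0.00163378 0.04420608] [-0.99729798 -0.07346252] 0.059506596174667595
lock 934 [ 0.00129542 -0.04561746] [-0.07131867  0.99745358] 0.06020966234611601
bar 939 [[-0.0026, -0.0397, 0.124], [-0.0006, 0.002, 0.1306], [0.0048, 0.0395, 0.1329]]
turn [0.1673 0.0035 0.0138] shift after [ 0.445  1.443 -0.008] before [0.388 1.271 0.718]
turn [0.1673 0.0035 0.0138] shift after [0.445 1.443 0.692] before [0.404 0.92  1.323]
```

View pics/w3.png

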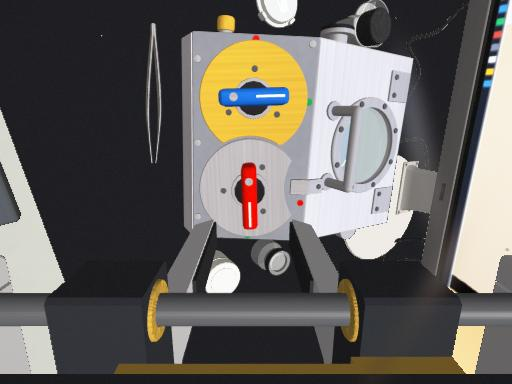

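Picture: the vent mark points up-slope (287,96) and the lock mark points right (249,225). Both measure 1.50 rad, so both are at their stops. Next: line up over the bar, and check room in front of the monitor.

Call:
{"name": "servo_tool", "arguments": {
  "moves": [
    [0,0,0,0.0418,0.001,0.0035],
    [0,0,0,0.0418,0.001,0.0035],
    [0,0,0,0.0418,0.001,0.0035],
    [0,0,0,0.0418,0.0005,0.0033],
    [0.074,0.24,0,0,0,0],
    [0.074,0.24,0,0,0,0],
    [0.074,0.24,0,0,0,0],
    [0.074,0.24,0,0,0,0],
    [0.074,0.24,0,0,0,0],
    [0.074,0.24,0,0,0,0],
    [0,0,0,0,0,0],
    [0,0,0,0,0,0]
  ],
  "jaw": 36
}}

```text
t: 15.95
eef_pos: [0.5976, 0.036, 0.1795]
tool_rot: [0.767, 0.642, -0.002, -0.002]
wrist_force: [0.0, -0.1, -0.1]
width: 0.0358
grasp_force: 0.0
```

```bash
python3 meas.py; python3 -c "
from p import *
for nm in ['scene','side']:
    P=cloud(cam(nm),np.ones((384,512),bool));Q=C.inv().apply(P-O)
    for z0 in (.1,.2,.3,.4,.5):
        k=(Q[:,0]>.14)&(abs(Q[:,1])<.15)&(Q[:,2]>z0)&(Q[:,2]<z0+.1)
        if k.sum()>20: print(nm,z0,k.sum(),np.percentile(Q[k,0],[1,10,50]).round(3))
plan(lidp(0,0,.014))"
```

```text
{'t': 15.95, 'joint_pos': [-0.034, 0.206, 1.288, -0.0, 1.653, 0.142], 'eef_pos': [0.598, 0.036, 0.18], 'wrist_force': [0.005, -0.117, -0.117], 'ft_torque': [-0.006, -0.015, 0.038], 'width': 0.036, 'grasp_force': 0.0}
vent 848 [0.00215887 0.0449647 ] [-0.9973131  -0.07325698] 0.06054497375045217
lock 559 [ 0.00362198 -0.03513274] [-0.09184047  0.99577373] 0.04026930576451111
bar 1245 [[-0.0016, -0.0378, 0.1287], [0.0031, 0.0041, 0.1318], [0.0074, 0.0403, 0.1335]]
turn [-0.0012  0.0002 -0.    ] shift after [ 0.006  0.016 -0.029] before [ 0.006  0.015 -0.029]
turn [-0.0012  0.0002 -0.    ] shift after [0.006 0.016 0.671] before [0.006 0.018 0.671]
scene 0.1 2902 [0.22  0.225 0.236]
scene 0.2 3340 [0.243 0.247 0.255]
scene 0.3 5621 [0.262 0.267 0.278]
scene 0.4 4595 [0.281 0.286 0.466]
side 0.3 2731 [0.269 0.273 0.279]
side 0.4 880 [0.283 0.285 0.288]
turn [-0.0007  0.0002 -0.0001] shift after [0.006 0.014 0.681] before [0.006 0.015 0.681]
```

Monitor stays about 50 mm clear of the gripper at the end of the lift. Descend and grip the bar.

Call:
{"name": "servo_tool", "arguments": {
  "moves": [
    [0.005,0.02,0.15,0,0,0],
    [0,0,0.2,0,0,0],
    [0,0,0.2,0,0,0],
    [0,0,0.12,0,0,0],
    [0,0,0,0,0,0]
  ]
}}

```text
t: 16.73
eef_pos: [0.5993, 0.0362, 0.1126]
tool_rot: [0.767, 0.642, -0.002, -0.001]
wrist_force: [0.2, -0.2, 0.6]
width: 0.0362
grasp_force: 0.0
```

Call:
{"name": "servo_tool", "arguments": {
  "moves": [
    [0,0,0,0,0,0],
    [0,0,0,0,0,0],
    [0,0,0,0,0,0],
    [0,0,0,0,0,0],
    [0,0,0,0,0,0]
  ],
  "jaw": 0
}}

```text
t: 17.35
eef_pos: [0.6015, 0.036, 0.115]
tool_rot: [0.767, 0.642, 0.0, 0.001]
wrist_force: [3.0, -0.3, 0.8]
width: 0.0091
grasp_force: 30.0
```

```bash
python3 -c "
from p import *
st();plan(lidp(0,0,.014))
q0=lidp(0)[0]
for d in range(0,68,4):
    a=lidp(np.radians(d))[0];b=lidp(np.radians(d+4))[0];v=C.inv().apply(b-a)/.1;print(d,'y %.3f z %.3f'%(v[0],-v[2]))"
```

```text
{'t': 17.35, 'joint_pos': [-0.034, 0.236, 1.381, -0.0, 1.524, 0.142], 'eef_pos': [0.601, 0.036, 0.115], 'wrist_force': [3.03, -0.304, 0.831], 'ft_torque': [-0.068, -0.56, 0.039], 'width': 0.009, 'grasp_force': 30.0}
turn [ 0.0004  0.0001 -0.    ] shift after [-0.002 -0.023  0.02 ] before [-0.002 -0.023  0.02 ]
0 y 0.030 z -0.080
4 y 0.036 z -0.078
8 y 0.041 z -0.075
12 y 0.046 z -0.072
16 y 0.051 z -0.069
20 y 0.056 z -0.065
24 y 0.060 z -0.061
28 y 0.064 z -0.057
32 y 0.068 z -0.052
36 y 0.071 z -0.047
40 y 0.074 z -0.042
44 y 0.077 z -0.037
48 y 0.080 z -0.031
52 y 0.082 z -0.026
56 y 0.083 z -0.020
60 y 0.084 z -0.014
64 y 0.085 z -0.008
```

Call:
{"name": "servo_tool", "arguments": {
  "moves": [
    [0,0.015,-0.04,0,0,0],
    [0,0.015,-0.04,0,0,0],
    [0,0.018,-0.039,0,0,0],
    [0,0.018,-0.039,0,0,0],
    [0,0.02,-0.038,0,0,0],
    [0,0.02,-0.038,0,0,0],
    [0,0.023,-0.036,0,0,0],
    [0,0.023,-0.036,0,0,0],
    [0,0.025,-0.034,0,0,0],
    [0,0.025,-0.034,0,0,0],
    [0,0.028,-0.032,0,0,0],
    [0,0.028,-0.032,0,0,0]
  ]
}}

```text
t: 18.85
eef_pos: [0.6249, 0.0318, 0.1583]
tool_rot: [0.766, 0.642, -0.002, -0.001]
wrist_force: [-2.5, 0.5, -7.9]
width: 0.0089
grasp_force: 30.0
```

```bash
python3 -c "
from p import *
st()
for d in (22,24,26): plan(lidp(np.radians(d),0,.014))"
```

```text
{'t': 18.85, 'joint_pos': [-0.04, 0.272, 1.25, -0.0, 1.624, 0.136], 'eef_pos': [0.625, 0.032, 0.158], 'wrist_force': [-2.46, 0.53, -7.899], 'ft_torque': [0.264, 0.698, -0.027], 'width': 0.009, 'grasp_force': 29.998}
turn [-0.0013  0.0002  0.    ] shift after [-0.002 -0.031  0.047] before [-0.002 -0.03   0.047]
turn [-0.0013  0.0002  0.    ] shift after [-0.002 -0.002  0.015] before [-0.002 -0.002  0.015]
turn [-0.0013  0.0002  0.    ] shift after [-0.002  0.027 -0.016] before [-0.002  0.027 -0.016]
```

Force is about 8 N, as expected. Continuing along the arc.

Call:
{"name": "servo_tool", "arguments": {
  "moves": [
    [0,0.03,-0.031,0,0,0],
    [0,0.03,-0.031,0,0,0],
    [0,0.032,-0.029,0,0,0],
    [0,0.032,-0.029,0,0,0],
    [0,0.034,-0.026,0,0,0],
    [0,0.034,-0.026,0,0,0],
    [0,0.036,-0.024,0,0,0],
    [0,0.036,-0.024,0,0,0],
    [0,0.037,-0.021,0,0,0],
    [0,0.037,-0.021,0,0,0],
    [0,0.039,-0.018,0,0,0],
    [0,0.039,-0.018,0,0,0]
  ]
}}

```text
t: 20.35
eef_pos: [0.6655, 0.0247, 0.191]
tool_rot: [0.766, 0.642, -0.001, -0.001]
wrist_force: [-7.7, 1.4, 0.5]
width: 0.0089
grasp_force: 30.0
```

```bash
python3 -c "
from p import *
st()
for d in (46,48,66): plan(lidp(np.radians(d),0,.014))"
```

```text
{'t': 20.35, 'joint_pos': [-0.048, 0.354, 1.081, -0.0, 1.71, 0.128], 'eef_pos': [0.666, 0.025, 0.191], 'wrist_force': [-7.714, 1.43, 0.532], 'ft_torque': [0.283, 1.789, -0.007], 'width': 0.009, 'grasp_force': 30.001}
turn [-0.0009  0.0002  0.0001] shift after [-0.002 -0.039  0.064] before [-0.002 -0.039  0.064]
turn [-0.0009  0.0002  0.0001] shift after [-0.002  0.     0.047] before [-0.002  0.     0.047]
turn [-0.0009  0.0002  0.0001] shift after [-0.002  0.371 -0.049] before [-0.002  0.371 -0.05 ]
```

Call:
{"name": "servo_tool", "arguments": {
  "moves": [
    [0,0.04,-0.013,0,0,0],
    [0,0.04,-0.013,0,0,0],
    [0,0.041,-0.011,0,0,0],
    [0,0.041,-0.011,0,0,0],
    [0,0.041,-0.008,0,0,0],
    [0,0.041,-0.008,0,0,0],
    [0,0.042,-0.005,0,0,0],
    [0,0.042,-0.005,0,0,0],
    [0,0.042,-0.002,0,0,0],
    [0,0.021,0,0,0,0],
    [0,0,0,0,0,0],
    [0,0,0,0,0,0]
  ]
}}

```text
t: 21.85
eef_pos: [0.706, 0.0174, 0.2027]
tool_rot: [0.767, 0.642, 0.002, 0.002]
wrist_force: [-6.7, 0.4, 7.3]
width: 0.009
grasp_force: 30.0
```

```bash
python3 -c "
from p import *
st()
for d in (64,66,68): plan(lidp(np.radians(d),0,.014))
c=cam('side');cv2.imwrite('pics/s4.png',cv2.resize(c['image'][90:300,120:400],None,fx=2,fy=2))"
```

```text
{'t': 21.85, 'joint_pos': [-0.055, 0.442, 0.94, -0.001, 1.754, 0.121], 'eef_pos': [0.706, 0.017, 0.203], 'wrist_force': [-6.74, 0.434, 7.334], 'ft_torque': [0.253, 1.515, -0.013], 'width': 0.009, 'grasp_force': 30.003}
turn [ 0.0019 -0.      0.    ] shift after [-0.002 -0.083  0.074] before [-0.002 -0.083  0.073]
turn [ 0.0019 -0.      0.    ] shift after [-0.002 -0.04   0.069] before [-0.002 -0.041  0.069]
turn [ 0.0019 -0.      0.    ] shift after [-0.002  0.002  0.066] before [-0.002  0.002  0.066]
```

View pics/s4.png

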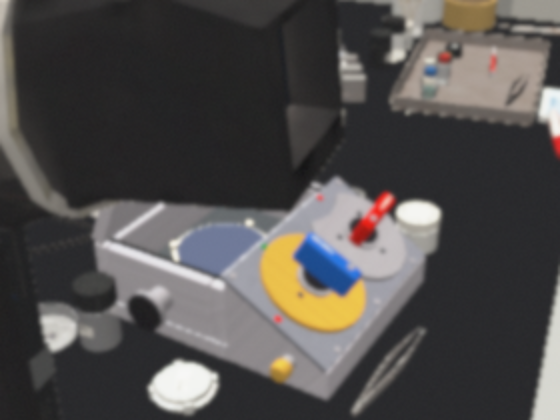

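The side picture shows the chamber open, with the lid's upper part hidden behind a dark body. Geometry puts the lid at about 67 degrees. Release with a small opening and withdraw upward.

Call:
{"name": "servo_tool", "arguments": {
  "moves": [
    [0,0,0,0,0,0],
    [0,0,0,0,0,0],
    [0,0,0,0,0,0],
    [0,0,-0.1,0,0,0],
    [0,0,-0.15,0,0,0],
    [0,0,-0.15,0,0,0],
    [0,0,-0.15,0,0,0],
    [0,-0.1,-0.2,0,0,0],
    [0,-0.2,-0.2,0,0,0],
    [0,-0.3,-0.2,0,0,0],
    [0,-0.4,0,0,0,0],
    [0,-0.4,0,0,0,0]
  ],
  "jaw": 19
}}

```text
t: 23.4
eef_pos: [0.5662, 0.0424, 0.3122]
tool_rot: [0.767, 0.642, 0.0, 0.0]
wrist_force: [0.5, 0.3, 0.7]
width: 0.0193
grasp_force: 0.0
```

Call:
{"name": "servo_tool", "arguments": {
  "moves": [
    [0,-0.4,0,0,0,0],
    [0,-0.4,0,0,0,0],
    [0,0,0,0,0,0],
    [0,0,0,0,0,0]
  ]
}}

```text
t: 23.9
eef_pos: [0.4891, 0.0561, 0.3116]
tool_rot: [0.767, 0.642, 0.0, 0.0]
wrist_force: [-0.5, 0.1, -0.6]
width: 0.0192
grasp_force: 0.0
```

```bash
python3 -c "
from p import *
st()
c=cam('wrist');P=cloud(c,np.ones((384,512),bool));Q=C.inv().apply(P-O)
k=(Q[:,2]>.115)&(abs(Q[:,1])<.11)&(Q[:,0]>.02)&(Q[:,0]<.135)
F=Q[k];print(k.sum(),np.percentile(F,[1,50,99],axis=0).round(3))
hz=Q[k][:,[0,2]]-[.118,.088];a=np.degrees(np.arctan2(hz[:,1],-hz[:,0]));r=np.hypot(*hz.T)
print('front edge r,angle',r.max(),np.median(a[r>np.percentile(r,95)]))
d=cam('scene');cv2.imwrite('pics/e.png',np.hstack([cv2.resize(c['image'],(400,300)),cv2.resize(d['image'][120:300,130:370],(400,300))]))"
```

```text
{'t': 23.9, 'joint_pos': [-0.001, -0.038, 1.29, -0.0, 1.889, 0.175], 'eef_pos': [0.489, 0.056, 0.312], 'wrist_force': [-0.531, 0.094, -0.607], 'ft_torque': [0.023, -0.008, 0.038], 'width': 0.019, 'grasp_force': 0.0}
7966 [[ 0.057 -0.1    0.118]
 [ 0.067  0.01   0.215]
 [ 0.111  0.102  0.235]]
front edge r,angle 0.1622941613028716 68.01458524799446
```

View pics/e.png

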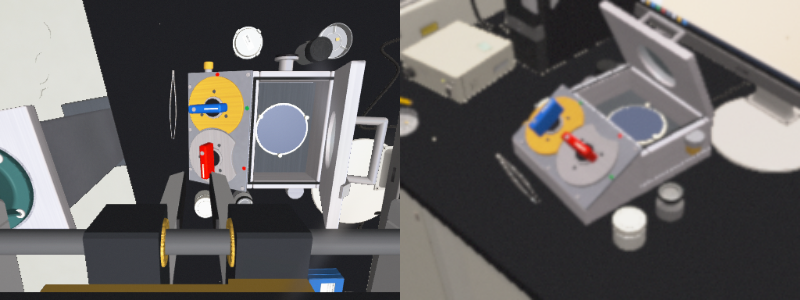

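The lid stands at about 66 degrees, both handles are at their stops, and the loose things still stand in their places. The gripper is clear.

```bash
python3 -c "
from plant import manip
print(manip.job_done())"
```

```text
the job is handed in; nothing more can be done
None
```

I turned the vent and then the lock to their stops (about 1.50 rad each), opened the lid to about 66° and let go of it; the loose things looked unmoved, and the job is handed in (the interface returned no verdict).

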